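# Set up the bench magnifier over a watch movement

### The arm

A 6-joint arm with a two-finger parallel gripper is mounted at the origin on the work surface. World frame = base frame: x ahead of the robot, y to its left, z up, the work surface at z = 0. Lengths are in mm, angles in rad, forces in N, time in s.
With the tool pointing down it reaches from about 350 to 775 mm from the base axis. Payload 7.3 kg.
Tool frame: the origin (TCP) lies on the mounting face of the last link; the fingertips stand 178 mm ahead of it and the grasp point (between the pads) lies 159 mm ahead of it; z points along the fingers, y is the line along which they close (so a half turn about z gives the same grasp; the last joint's range is limited). The gripper opens to 92 mm and grips with 3 to 60 N. Pads are 19 mm wide; open, the fingers measure 130 mm over their backs; the gripper's body (75 mm by 190 mm) begins 47 mm behind the grasp point.
Start: joints at [-1.272, 0.342, 1.524, -0, 1.275, -0.146], TCP at [225.915, -473.91, 404.741] pointing down, gripper open.
Joint ranges: [-2.53, 2.53], [-0.77, 2.02], [0.04, 2.7], [-1, 4.14], [0.28, 2.66], [-3.11, 3.11]. Speed limits (rad/s): [2.57, 2.57, 3.14, 3.14, 3.14, 3.14].

### API

Orientations are given as [roll, pitch, yaw] about the fixed x, y, z axes, in that order (R = Rz(yaw) Ry(pitch) Rx(roll)).
In Python, from plant import bot, imaging, sensors gives the robot as it stands (bot), with the cameras (imaging) and the readings (sensors).
- The arm moves only by the tool shift_gripper, called as name([rows], argument=value, ...), one row to a line, values as JSON. Schema: {"type":"object","properties":{"steps":{"type":"array","items":{"type":"object","properties":{"jaw":{"type":"number"},"trans":{"type":"array","items":{"type":"number"},"minItems":3,"maxItems":3},"twist":{"type":"number"}},"additionalProperties":false,"required":["jaw"]},"minItems":1,"maxItems":5},"only":{"type":"string"},"quiet":{"type":"boolean"},"lines":{"type":"string"}},"required":["steps"],"additionalProperties":false}. steps is a list of rows, 1 to 5 of them, each an object with the fields jaw (the finger opening in mm), trans (a list: dx, dy, dz in mm), twist (a turn about the tool's z in rad); a field left out counts as zero (the opening has to be given); each row is the pose to reach, as a shift and turn from the pose commanded when the call began, along the tool's axes at that moment; what a row does not reach only later rows make up. A row lasts 1/8 s, in which the tool goes at most 62.5 mm and 0.188 rad, less where a joint would pass 70% of its speed; a pose out of reach is approached as far as the arm can. The fingers move at their own pace and stop on an object; the grip force is fixed at half the most. Time passes only in rows, so rows that do not move let the fingers close. The tool returns the time, the measured TCP pose, the force, the opening and the grip force at its end. only (a regular expression) keeps the lines of the reply that match it, lines (a string "A,B") keeps lines A to B, and quiet returns only ok. Input that does not fit is refused with a message, and nothing moves.
- sensors.get_obs(): the state, without advancing time (a new reading comes with each control period).
- imaging.capture(name): name is "scene" or "top"; returns a dict with "color" (420x560x3 uint8, red, green, blue), "K" (3x3 intrinsics, pixels), "k1" (the pictures are not rectified: a ray, as slopes to the right and down, at radius r is drawn at 1 + k1 r^2 times it, then the intrinsics apply), "R" (3x3) and "t" (3): a world point X has camera coordinates R X + t. Camera axes: x right, y down, z forward; pixel columns grow to the right and rows downward; lengths in mm; the calibration is good to about 2 mm. A picture is of the moment at which its call begins. There is no depth.
- bot.close_job(): hands the job in; it is judged then, once.
The state is a dict: "time": time; "joint_positions": joint angles; "dq": joint speeds; "tau": joint torques, N m; "tool_pos": TCP position; "tcp_rot": TCP orientation; "contact_force": force on the tool from outside, world axes, zero at the start; "moment": the same for the moment, N m; "grip_width": finger opening in mm; "finger_force": force on a finger pad.
Only numpy, scipy, OpenCV 4.12 (cv2) and the standard library are available. Lean on these libraries where they do the work, as an engineer would, in place of code of your own. Each camera call takes 0.05 s, during which the arm holds its last target. There are 200 camera calls.

### The job

Set up the bench magnifier over the watch movement: first stand the movement holder upright in the middle of the stand's round green mat, then take the magnifier that lies on the bench, squeeze its spring button flush and slide its stem down into the stand's slanted socket until the button pops out through the hole. Last, tip the lens on its hinge until it is level above the movement, and let go. Leave the other things on the bench where they are.

Things in the scene. Friction and masses are not known exactly. Their poses are not given: they have to be found in the camera images.
- stand: magnifier stand, fixed: black base plate 265 x 140 x 12 mm, one end round; origin on the bench where the socket's axis meets it (125 mm along that axis below the mouth; 50 mm in from the plate's straight end); x along the plate to its round end with the green mat, y left, z up
- stage (a point): centre of the top of the flat round green mat (84 mm across, 2 mm thick) on the stand's base, 160 mm along the stand's x from its origin, 14 mm above the bench; it lies straight below the lens once the magnifier is mounted and the lens is level
- socket: the stand's square socket tube, grey steel, 106 mm long, 28 mm outside, 22 mm inside, a stop 91 mm down, leaning 50 degrees from vertical over the mat. Origin: centre of its open mouth, 80 mm above the bench; z out of the mouth along the axis, x across it, obliquely down towards the mat, y level to the stand's left. The mouth is not flared: it blocks the button while that stands out
- hole (a point): centre, on the outer face, of the 15 mm round hole in the socket's left (+y) wall, 32 mm from the mouth; socket frame (0, 14, -32) mm
- magnifier: loose, 0.16 kg, lying flat: 20 mm square aluminium stem, hinged lens ring at one end. Origin on the stem's underside; x along the stem to the lens, y left, z up; stem axis at z=10 mm. Free end x=-100 with a black plug tapering to 12 mm over 14 mm, stem to x=+25, ring to +97. Button on the +y face at x=-42. Mounted: x along socket z, y along socket y, mouth at x=-10 mm
- snap_button (a joint): spring button's travel into the stem, m: 0 standing out 7 mm (brass, 12 mm across, straight flanks, flat dome 2 mm high), 0.007 flush; 1.5 N at first, 4.5 N when flush; springs out when let go. Once the mouth's edge covers the dome to within 4 mm of its top, it stays in by itself and the stem can be gripped higher and pushed home (10 to 20 N)
- button_top (a point): top of the button's dome, on the button (moves with it); 3 mm outside the hole when home
- lens_centre (a point): middle of the lens, in the lens ring: black ring 70 mm across, 56 mm inside, 18 mm thick, clear lens. z is the lens's axis: vertical when the lens is level. The lens centre lies 37 mm from the hinge; ring upper face 8 mm above the hinge axis, lower face 10 mm below
- lens_hinge (a point): middle of the hinge between stem and lens ring, on the stem's axis at x = +25 mm of the magnifier, axis along the magnifier's y
- lens_ring (a joint): hinge angle of the lens, rad: 0 in line with the stem (as it lies), growing as the lens tips down, away from the +z side, up to 1.3; stiff, it stays where it is left, and takes about 2 N at the far rim. About 0.70 makes it level on the mounted stem
- holder: watch movement in a round aluminium holder, loose, 0.12 kg: 56 mm across, 21 mm high with straight sides to 18 mm, the brass movement 42 mm across on top (24 mm in all); origin at the centre of the underside, z up
- blower: blue rubber air blower standing on its base, 58 mm across, 100 mm high, origin under its centre; leave alone
- parts_box: small open clear box with watch parts, 70 x 70 x 30 mm, origin under its centre; leave alone
- driver_stand: black round screwdriver stand, 90 mm across, 110 mm high, origin under its centre; leave alone

How it is judged (in metres and radians):
On the way, in this order (a step that is already met when the one before it is completed fails the run):
1. the movement holder stands upright in the middle of the green mat (within 14 mm), let go (horizontal distance between holder and stage below 0.014 m and z of holder in the frame of stage below 0.003 m and angle between holder's own z axis and vertical below 0.06 rad and contact force between the fingers and holder below 0.1 N and linear speed of holder below 0.02 m/s), for 0.2 s.
2. the stem's end is in the socket (over 40 mm) with the button pressed in (at least 5 mm) (z of magnifier in the frame of socket between 0.015 and 0.06 m and angle between the x axis of magnifier and the z axis of socket, either way round below 0.15 rad and distance between button_top and hole below 0.06 m and value of joint snap_button above 0.005 m), for 0.1 s.
3. the button has popped out through the socket's hole (value of joint snap_button below 0.002 m and distance between button_top and hole below 0.006 m and angle between the x axis of magnifier and the z axis of socket, either way round below 0.1 rad), for 0.2 s.
4. the lens is level (within 8 degrees) above the movement (angle between lens_centre's own z axis and vertical below 0.14 rad and horizontal distance between lens_centre and holder below 0.022 m), for 0.2 s.
At the end, for the whole second after the job is handed in: Holder upright on the mat within 14 mm of its centre; button out through the hole (in less than 2 mm, top within 6 mm of the hole's centre, stem in line within 6 degrees); lens level within 8 degrees, its centre within 22 mm of straight above the holder; all at rest and let go (all of step 3 and all of step 4 and horizontal distance between holder and stage below 0.014 m and z of holder in the frame of stage below 0.003 m and angle between holder's own z axis and vertical below 0.06 rad and linear speed of each of magnifier, holder below 0.01 m/s); the robot touches nothing.
It fails at once if the air blower is pushed more than 30 mm or tipped over (distance of blower from where it was at the start of the episode above 0.03 m or angle between blower's own z axis and vertical above 0.5 rad).
It fails at once if the parts box is pushed more than 30 mm or tipped over (distance of parts_box from where it was at the start of the episode above 0.03 m or angle between parts_box's own z axis and vertical above 0.5 rad).
It fails at once if the screwdriver stand is pushed more than 30 mm or tipped over (distance of driver_stand from where it was at the start of the episode above 0.03 m or angle between driver_stand's own z axis and vertical above 0.5 rad).
It fails at once if the movement holder is tipped over (angle between holder's own z axis and vertical above 0.6 rad).
It also fails if it takes over 72 s, if anything falls off the work surface, if the arm or the gripper's body presses on something with over 40 N, if the wrist force passes 120 N, or if a joint passes its speed limit or range.

## Working session

There is one attempt and no reset: what is moved stays moved. The work goes in short steps, Python scripts to look and compute and a tool call to move; the robot and the scene stay as the last step left them, time stands still between calls to the robot, and variables do not carry over. Pictures are saved under pics/ and viewed, at most 13 in all, crops included, and the job is handed in when it is done.

```bash
ls; mkdir -p pics
```

Run:
```python
from plant import bot, imaging, sensors
import cv2,numpy as np
for n in("scene","top"):
    c=imaging.capture(n); cv2.imwrite(f"pics/{n}0.png",c["color"][:,:,::-1]); print(n,c["K"].tolist(),c["k1"],np.round(c["R"],4).tolist(),c["t"])
print(sensors.get_obs())
```

```text
pics
plant.py
scene [[463.25961035451525, 0.0, 279.48788664532265], [0.0, 463.25961035451525, 204.11512908862085], [0.0, 0.0, 1.0]] 0.03238009179969837 [[0.1373, 0.9905, -0.0015], [0.7769, -0.1086, -0.6203], [-0.6145, 0.084, -0.7844]] [-190.9704579  -387.00291794 1528.52178196]
top [[495.9631027351528, 0.0, 281.379614580705], [0.0, 495.9631027351528, 210.17192695047297], [0.0, 0.0, 1.0]] 0.05055680681444532 [[-0.1066, -0.9943, -0.0003], [-0.9734, 0.1044, -0.2038], [0.2026, -0.0215, -0.979]] [ 142.86799504  550.04798651 1484.93227498]
{'time': 0.1, 'joint_positions': array([-1.27197972e+00,  3.42619021e-01,  1.52492920e+00, -3.65866215e-05,
        1.27539402e+00, -1.45989930e-01]), 'dq': array([-8.94352729e-06,  4.04848380e-06, -2.32547461e-03,  7.37498876e-04,
       -2.38954580e-03,  4.61976390e-04]), 'tau': array([ 1.02245183e-03, -4.32006097e+01, -2.44694120e+01,  7.19212135e-02,
        5.26149804e-02, -6.17458477e-05]), 'tool_pos': array([ 225.88091078, -473.78062691,  404.12926878]), 'tcp_rot': array([-3.14025233e+00, -1.61711826e-04,  4.44817102e-01]), 'contact_force': array([ 0.61788843, -0.33582672, -0.31911403]), 'moment': array([-0.01033115,  0.0198149 , -0.0320568 ]), 'finger_force': 0.0, 'grip_width': 92.03800327971317}
```

View pics/scene0.png

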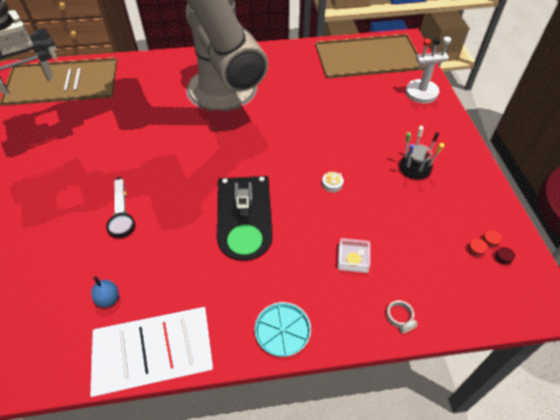

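View pics/top0.png

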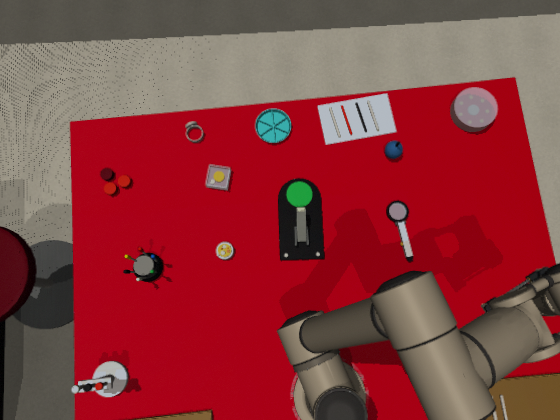

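The scene view shows the mat at about (245,240), the socket at (243,195), the magnifier from (118,180) to (120,225) and the holder at (333,181). In the top view the mat is at (299,194), the holder at (225,251), and the magnifier from (409,260) to (398,211). Next I'll view enlarged crops.

Create h.py:
```python
import numpy as np,cv2
from scipy.optimize import least_squares
def proj(c,X):
    X=np.atleast_2d(X)@c["R"].T+c["t"]; s=X[:,:2]/X[:,2:]; s=s*(1+c["k1"]*(s**2).sum(1,keepdims=True))
    return s@c["K"][:2,:2].T+c["K"][:2,2]
def tri(cs,uv):
    r=least_squares(lambda X:np.concatenate([proj(c,X)[0]-p for c,p in zip(cs,uv)]),[400,0,20]); return r.x,np.abs(r.fun).max()
def onz(c,p,z):
    r=least_squares(lambda X:proj(c,[X[0],X[1],z])[0]-p,[400,0]); return r.x
def crop(c,u,v,w,h,k): return cv2.resize(c["color"][v:v+h,u:u+w,::-1],None,fx=k,fy=k,interpolation=cv2.INTER_CUBIC)
```

Run:
```python
from plant import bot, imaging, sensors
from h import *
s,t=imaging.capture("scene"),imaging.capture("top")
g=[]
for c in(s,t):
    a=c["color"].astype(int); m=((a[:,:,1]>150)&(a[:,:,0]<110)&(a[:,:,2]<120)).astype(np.uint8)
    n,l,st,ce=cv2.connectedComponentsWithStats(m); i=1+st[1:,4].argmax(); g.append(ce[i]); print(st[i],ce[i], onz(c,ce[i],14))
print(tri([s,t],g))
P=np.zeros((600,800,3),np.uint8)
P[:400,:200]=crop(s,100,170,50,80,5)[:400,:200] if 0 else crop(s,100,170,40,80,5)
P[:500,210:560]=crop(s,210,170,70,100,5)
P[:200,570:770]=crop(s,313,161,40,40,5)
cv2.imwrite("pics/c1.png",P)
P[:]=0
P[:400,:200]=crop(t,380,190,40,80,5)
P[:500,210:510]=crop(t,270,170,60,100,5)
P[:200,570:770]=crop(t,205,231,40,40,5)
cv2.imwrite("pics/c2.png",P)
```

```text
[228 226  34  28 171] [244.80116959 238.61403509] [621.24983414  20.77773607]
[287 182  25  24 460] [298.99130435 193.55869565] [619.22903164  20.29426299]
(array([619.76258958,  20.55493562,  11.85747217]), np.float64(0.12215880536530221))
```

View pics/c1.png

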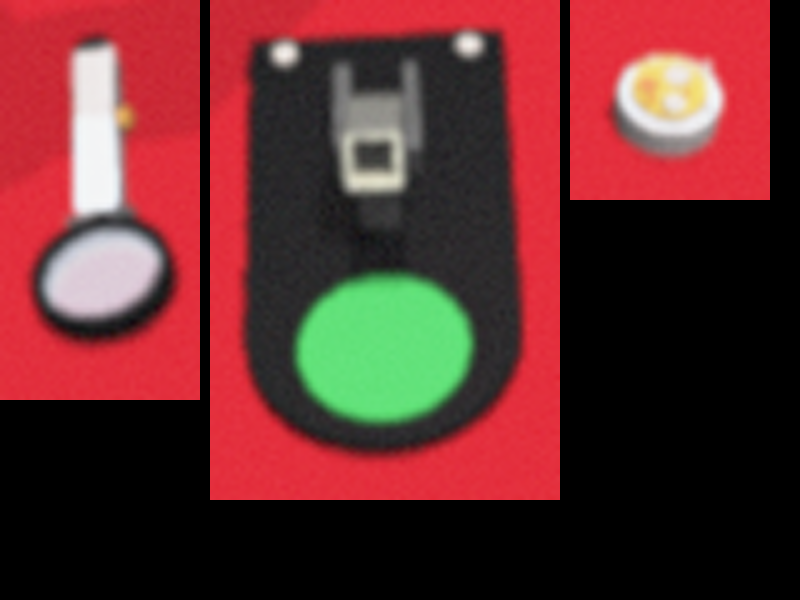

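View pics/c2.png

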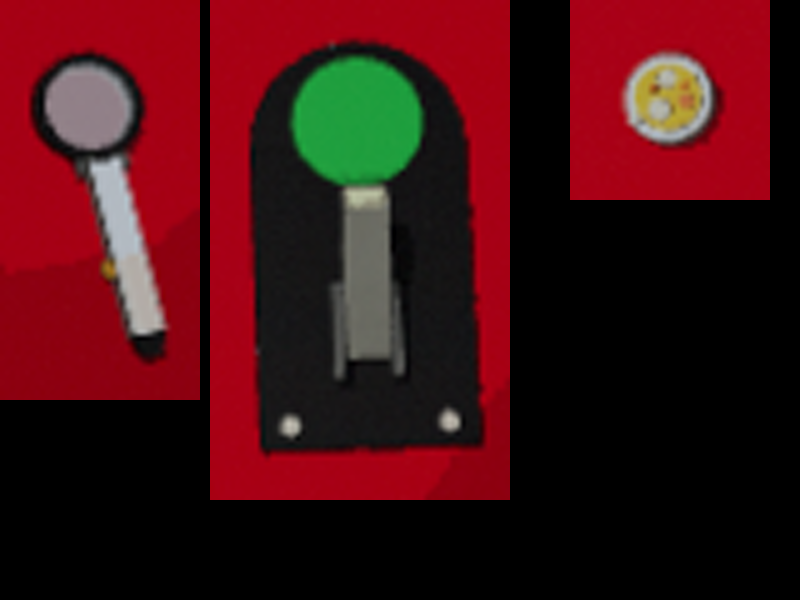

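c1 and c2 show the following, in mosaic pixels:
- **Magnifier:** the white stem ends at (95,47) and (149,331), and the lens is at (103,273) and (88,105).
- **Button:** it is on the magnifier's left side, at (125,117) and (108,269).
- **Holder:** the rim centre is at (669,91) and (669,98).
- **Stand:** the mouth, screws and plate corners are visible in both views.

I'll fit the poses from these.

Run:
```python
from plant import bot, imaging, sensors
from h import *
s,t=imaging.capture("scene"),imaging.capture("top")
f=lambda X,Y,x0,u0,v0:np.array([u0+(X-x0+.5)/5-.5, v0+(Y+.5)/5-.5])
S=lambda X,Y:f(X,Y,210,210,170); T=lambda X,Y:f(X,Y,210,270,170)
SM=lambda X,Y:f(X,Y,0,100,170); TM=lambda X,Y:f(X,Y,0,380,190)
SH=lambda X,Y:f(X,Y,570,313,161); TH=lambda X,Y:f(X,Y,570,205,231)
print("holder rim",tri([s,t],[SH(669,91),TH(669,98)]))
print("whiteend",tri([s,t],[SM(95,47),TM(149,331)]),"lens",tri([s,t],[SM(103,273),TM(88,105)]))
print("button",tri([s,t],[SM(126,117),TM(107,269)]))
print("screws",tri([s,t],[S(285,53),T(449,421)]),tri([s,t],[S(469,44),T(290,426)]))
print("mouth",tri([s,t],[S(373,160),T(365,197)]))
print("upper lip L,R (z91)",onz(t,T(343,208),91),onz(t,T(388,208),91))
def loc(p,P): 
    c,k=np.cos(p[2]),np.sin(p[2]); P=np.array(P,float); return np.c_[p[0]+c*P[:,0]-k*P[:,1],p[1]+k*P[:,0]+c*P[:,1],P[:,2]]
def fit(obs,p0):
    fun=lambda p:np.concatenate([(proj(c,loc(p,[P]))[0]-q) for c,P,q in obs]); r=least_squares(fun,p0,loss='soft_l1'); return r.x,np.round(r.fun.reshape(-1,2),1).tolist()
a=fit([(s,(-86,0,20),SM(95,47)),(t,(-86,0,20),TM(149,331)),(s,(62,0,14),SM(103,273)),(t,(62,0,18),TM(88,105)),(s,(-42,15,10),SM(126,117)),(t,(-42,15,10),TM(107,269))],[450,-190,.2]);print("mag",a)
b=fit([(s,(160,0,14),(244.8,238.6)),(t,(160,0,14),(299,193.6)),(s,(95.8,0,80.3),S(373,160)),(t,(95.8,0,80.3),T(365,197)),
 (t,(-50,70,12),T(262,453)),(t,(-50,-70,12),T(484,446)),(s,(-50,-70,12),S(252,42)),(s,(-50,70,12),S(501,32)),(t,(215,0,12),T(357,42))],[460,10,.1]);print("stand",b)
```

```text
holder rim (array([461.91530723, 273.52552513,  17.17671416]), np.float64(0.07223746047560553))
whiteend (array([ 383.20323403, -298.50152823,   17.45278   ]), np.float64(0.08611120202635902)) lens (array([ 531.0261573 , -285.54224528,    9.61649492]), np.float64(0.01763153653610061))
button (array([ 425.72764435, -281.99407973,    6.35102149]), np.float64(0.046158979602182626))
screws (array([420.34716739, -15.79395107,  10.19703472]), np.float64(0.1600466579672002)) (array([427.8015086 ,  84.03003415,  10.33587815]), np.float64(0.14137562621135658))
mouth (array([555.255238  ,  24.48374993,  77.10704503]), np.float64(0.11655154303485915))
upper lip L,R (z91) [547.06814653  39.75829328] [544.15472642  12.5949338 ]
mag (array([ 470.02303925, -290.53231997,    6.3799735 ]), [[-0.5, -0.3], [0.2, -0.5], [-0.1, -0.8], [0.3, -0.7], [0.5, -0.7], [-0.5, -0.4]])
stand (array([ 4.60100931e+02,  3.10986002e+01, -7.01245626e-02]), [[-0.4, -0.5], [0.1, -0.2], [-0.0, -0.7], [0.2, -0.4], [-0.3, -0.8], [-0.1, -1.0], [-0.8, -1.6], [0.6, -2.2], [-0.7, -0.9]])
```

Create go.py:
```python
import sys,numpy as np
from plant import bot, imaging, sensors
from scipy.spatial.transform import Rotation as Ro
def go(x,y,z,yaw=None):
    o=sensors.get_obs(); R=Ro.from_euler('xyz',o["tcp_rot"]).as_matrix(); d=R.T@(np.array([x,y,z])-o["tool_pos"])
    print("shift",np.round(d,1),"turn",None if yaw is None else round(o["tcp_rot"][2]-yaw,3),"yaw",o["tcp_rot"][2].round(4),"pos",o["tool_pos"].round(1))
if __name__=="__main__": go(*map(float,sys.argv[1:]))
```

```bash
python3 go.py 450 -200 405 -0.07
```

```text
shift [ 320.1 -150.8   -0.4] turn 0.515 yaw 0.4448 pos [ 225.9 -473.9  404.5]
```

shift_gripper([
  {"jaw": 92,"trans": [54,-26,0],"twist": 0.12},
  {"jaw": 92,"trans": [108,-51,0],"twist": 0.24},
  {"jaw": 92,"trans": [162,-77,0],"twist": 0.36},
  {"jaw": 92,"trans": [216,-102,0],"twist": 0.48},
  {"jaw": 92,"trans": [270,-127,0],"twist": 0.515},
])

```text
time: 0.92
tool_pos: [415.9, -241.5, 404.9]
tcp_rot: [3.141, -0.0, -0.073]
contact_force: [0.5, -0.9, -0.3]
grip_width: 91.8
finger_force: 0.0
```

```bash
python3 go.py 462 273.5 300 -0.07
```

```text
shift [   8.6 -517.   104.7] turn -0.003 yaw -0.0726 pos [ 415.9 -241.5  404.9]
```

shift_gripper([
  {"jaw": 92,"trans": [1,-60,0]},
  {"jaw": 92,"trans": [2,-120,0]},
  {"jaw": 92,"trans": [3,-180,0]},
  {"jaw": 92,"trans": [4,-240,0]},
  {"jaw": 92,"trans": [5,-300,20]},
])

```text
time: 1.55
tool_pos: [441.2, 57.0, 386.0]
tcp_rot: [3.142, -0.004, -0.07]
contact_force: [1.8, -0.4, 0.0]
grip_width: 91.5
finger_force: 0.0
```

shift_gripper([
  {"jaw": 92,"trans": [1,-55,20]},
  {"jaw": 92,"trans": [2,-110,40]},
  {"jaw": 92,"trans": [3,-165,60]},
  {"jaw": 92,"trans": [4,-217,85]},
  {"jaw": 92,"trans": [4,-217,85]},
])

```text
time: 2.17
tool_pos: [459.4, 274.0, 297.6]
tcp_rot: [3.14, 0.003, -0.066]
contact_force: [-0.9, -0.6, 0.0]
grip_width: 91.8
finger_force: 0.0
```

```bash
python3 go.py 462 273.5 181 -0.07
```

Run:
```python
from plant import bot, imaging, sensors
from h import *
s,t=imaging.capture("scene"),imaging.capture("top")
P=np.zeros((600,800,3),np.uint8); P[:,:400]=crop(s,283,91,80,120,5);P[:,400:]=crop(t,185,170,80,120,5)
cv2.imwrite("pics/c3.png",P)
for c in(s,t): print(proj(c,[462,273.5,21]))
o=sensors.get_obs(); p=o["tool_pos"]+[0,0,-178]; print(p,[proj(c,p+[0,d,0]) for c in(s,t) for d in(-46,46)])
```

```text
shift [  3.1   0.2 116.6] turn 0.004 yaw -0.0659 pos [459.4 274.  297.6]
[[332.58511609 177.88157773]]
[[224.34055123 250.02596186]]
[459.98128441 271.45954791 121.59074113] [array([[317.26921212, 152.76055149]]), array([[352.95482068, 149.12901296]]), array([[236.88857477, 244.65669145]]), array([[205.50608233, 248.01735421]])]
```

View pics/c3.png

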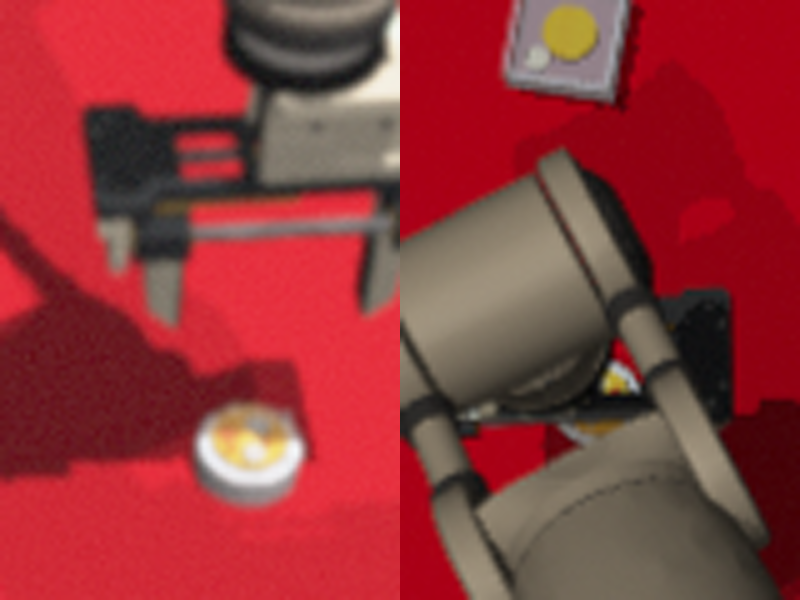

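c3 shows the open fingers above the holder, with the left fingertip at about (178,322) in the mosaic, which agrees with the predicted pixel once I allow for the finger's width. Next: descend, grip and lift.

shift_gripper([
  {"jaw": 92,"trans": [1,0,45]},
  {"jaw": 92,"trans": [2,0,90]},
  {"jaw": 92,"trans": [2,0,112]},
  {"jaw": 92,"trans": [2,0,117]},
  {"jaw": 92,"trans": [2,0,117]},
])

```text
time: 2.9
tool_pos: [462.8, 270.5, 184.0]
tcp_rot: [-3.141, -0.001, -0.071]
contact_force: [-0.0, -0.8, 0.5]
grip_width: 91.8
finger_force: 0.0
```

shift_gripper([
  {"jaw": 40},
  {"jaw": 40},
  {"jaw": 40},
  {"jaw": 40},
  {"jaw": 40},
])

```text
time: 3.52
tool_pos: [462.2, 271.3, 183.1]
tcp_rot: [-3.141, -0.0, -0.07]
contact_force: [-0.4, 0.2, 1.1]
grip_width: 54.8
finger_force: 30.0
```

shift_gripper([
  {"jaw": 40,"trans": [0,0,-30]},
  {"jaw": 40,"trans": [0,0,-80]},
  {"jaw": 40,"trans": [0,0,-115]},
  {"jaw": 40,"trans": [0,0,-115]},
])

```text
time: 4.03
tool_pos: [462.7, 271.4, 300.4]
tcp_rot: [-3.139, -0.005, -0.07]
contact_force: [0.3, 0.1, -1.5]
grip_width: 55.3
finger_force: 30.0
```

```bash
python3 go.py 619.7 19.9 297 -0.07
```

```text
shift [174.2 239.9   3.7] turn -0.0 yaw -0.07 pos [462.7 271.4 300.4]
```

shift_gripper([
  {"jaw": 40,"trans": [35,48,0]},
  {"jaw": 40,"trans": [70,96,0]},
  {"jaw": 40,"trans": [105,144,0]},
  {"jaw": 40,"trans": [140,192,0]},
  {"jaw": 40,"trans": [174,240,0]},
])

```text
time: 4.65
tool_pos: [619.3, 17.8, 295.8]
tcp_rot: [-3.142, 0.003, -0.07]
contact_force: [1.4, 0.6, -1.7]
grip_width: 55.0
finger_force: 30.0
```

shift_gripper([
  {"jaw": 40},
  {"jaw": 40},
])

```text
time: 4.9
tool_pos: [618.3, 19.6, 296.1]
tcp_rot: [-3.141, 0.004, -0.071]
contact_force: [-0.4, 0.1, -1.6]
grip_width: 55.0
finger_force: 30.0
```

```bash
python3 go.py 619.7 19.9 197.5 -0.07
```

Run:
```python
from plant import bot, imaging, sensors
from h import *
s=imaging.capture("scene")
P=crop(s,185,120,130,140,4)
cv2.imwrite("pics/c4.png",P)
print(proj(s,[[619.7,19.9,14],[619.7,19.9,300.4-183+21]]))
```

```text
shift [ 1.7 -0.3 98.6] turn -0.001 yaw -0.0708 pos [618.3  19.6 296.1]
[[244.38742924 238.13603677]
 [241.0215191  206.96941451]]
```

View pics/c4.png

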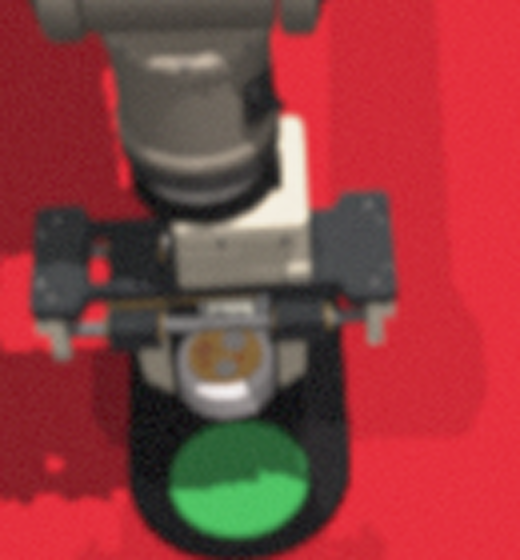

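c4 shows the held holder at (224,354) in the crop, which matches the prediction; I'll set it on the mat.

shift_gripper([
  {"jaw": 40,"trans": [1,0,45]},
  {"jaw": 40,"trans": [1,0,85]},
  {"jaw": 40,"trans": [1,0,98]},
  {"jaw": 40,"trans": [1,0,101]},
  {"jaw": 40,"trans": [1,0,101]},
])

```text
time: 5.58
tool_pos: [620.2, 20.0, 198.0]
tcp_rot: [3.141, -0.002, -0.069]
contact_force: [0.3, 0.7, -0.7]
grip_width: 54.8
finger_force: 30.0
```

shift_gripper([
  {"jaw": 92},
  {"jaw": 92},
  {"jaw": 92},
  {"jaw": 92},
])

```text
time: 6.08
tool_pos: [619.9, 19.4, 197.1]
tcp_rot: [3.141, -0.0, -0.07]
contact_force: [-0.4, -0.9, -0.1]
grip_width: 89.2
finger_force: 0.0
```

shift_gripper([
  {"jaw": 92,"trans": [0,0,-40]},
  {"jaw": 92,"trans": [0,0,-100]},
  {"jaw": 92,"trans": [0,0,-100]},
])

```text
time: 6.45
tool_pos: [621.2, 19.4, 302.4]
tcp_rot: [3.141, -0.011, -0.07]
contact_force: [0.5, 1.3, 0.9]
grip_width: 91.6
finger_force: 0.0
```

```bash
python3 go.py 438 -293 300 0.097
```

```text
shift [-160.9  324.4    0.8] turn -0.167 yaw -0.0702 pos [621.2  19.4 302.4]
```

shift_gripper([
  {"jaw": 92,"trans": [-28,56,0]},
  {"jaw": 92,"trans": [-56,111,0]},
  {"jaw": 92,"trans": [-84,167,0]},
  {"jaw": 92,"trans": [-111,223,0],"twist": -0.08},
  {"jaw": 92,"trans": [-139,278,0],"twist": -0.167},
])

```text
time: 7.08
tool_pos: [460.4, -249.6, 296.4]
tcp_rot: [-3.141, 0.0, 0.1]
contact_force: [1.0, 0.2, -0.4]
grip_width: 91.6
finger_force: 0.0
```

shift_gripper([
  {"jaw": 92,"trans": [-15,49,50]},
  {"jaw": 92,"trans": [-15,49,50]},
  {"jaw": 92,"trans": [-15,49,50]},
])

```text
time: 7.45
tool_pos: [451.4, -298.2, 246.2]
tcp_rot: [-3.14, 0.001, 0.096]
contact_force: [0.5, 0.3, 0.4]
grip_width: 91.7
finger_force: 0.0
```

```bash
python3 go.py 439.6 -293.4 180 0.097
```

Run:
```python
from plant import bot, imaging, sensors
from h import *
s=imaging.capture("scene");t=imaging.capture("top")
P=np.zeros((600,800,3),np.uint8); P[:,:400]=crop(s,80,120,80,120,5);P[:,400:]=crop(t,360,180,80,120,5)
cv2.imwrite("pics/c5.png",P)
a=s["color"][235:245,240:250].mean((0,1));print(a)
o=sensors.get_obs(); print([proj(s,o["tool_pos"]+[9,d,-178]) for d in(-46,46)])
```

```text
shift [-11.2  -5.7  66.2] turn -0.001 yaw 0.0958 pos [ 451.4 -298.2  246.2]
[236.86 224.57 187.78]
[array([[ 91.92208925, 190.24447772]]), array([[129.73093356, 186.39219553]])]
```

View pics/c5.png

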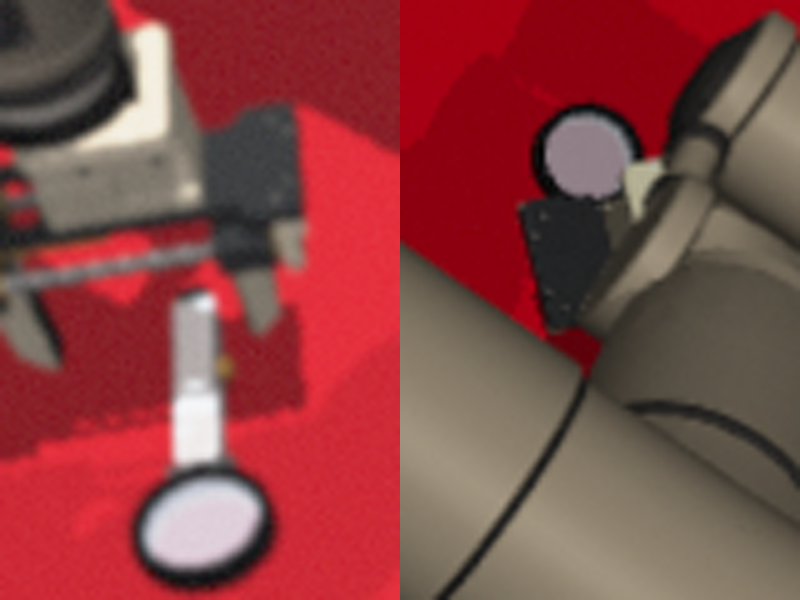

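c5 shows the open fingers straddling the stem, with tips at about (58,368) and (262,335), and the button at (226,367). Next I'll descend and close.

```bash
python3 go.py 439.6 -293.4 179.7 0.097
```

```text
shift [-12.2  -5.2  67.8] turn 0.001 yaw 0.098 pos [ 452.2 -297.4  247.5]
```

shift_gripper([
  {"jaw": 92,"trans": [-6,-6,30]},
  {"jaw": 92,"trans": [-11,-6,55]},
  {"jaw": 92,"trans": [-11,-6,67]},
  {"jaw": 92,"trans": [-11,-6,67]},
  {"jaw": 92,"trans": [-11,-6,67]},
])

```text
time: 8.18
tool_pos: [440.7, -293.5, 181.0]
tcp_rot: [3.14, -0.001, 0.097]
contact_force: [1.2, -0.1, 0.3]
grip_width: 91.6
finger_force: 0.0
```

shift_gripper([
  {"jaw": 10},
  {"jaw": 10},
  {"jaw": 10},
  {"jaw": 10},
  {"jaw": 10},
])

```text
time: 8.8
tool_pos: [440.0, -293.5, 179.9]
tcp_rot: [3.142, 0.0, 0.097]
contact_force: [-0.8, 0.7, -0.8]
grip_width: 46.2
finger_force: 0.0
```

shift_gripper([
  {"jaw": 10},
  {"jaw": 10},
])

```text
time: 9.05
tool_pos: [440.0, -293.3, 179.9]
tcp_rot: [-3.141, 0.0, 0.097]
contact_force: [-0.9, 0.3, -0.0]
grip_width: 26.4
finger_force: 0.3
```

```bash
python3 go.py 439.6 -293.4 179.7 0.097
```

Run:
```python
from plant import bot, imaging, sensors
from h import *
s=imaging.capture("scene")
c,k=np.cos(.0967),np.sin(.0967)
xs=np.arange(-100,30,4.)
for y in(0,-7,14):
    for x in xs:
        u,v=proj(s,[470+c*x-k*y,-290.5+k*x+c*y,20 if y<10 else 8])[0]
        print(int(x),cv2.getRectSubPix(s["color"],(1,1),(float(u),float(v)))[0,0],end=' ')
    print()
```

```text
shift [-0.4  0.   0.2] turn -0.0 yaw 0.0968 pos [ 440.  -293.3  179.9]
-100 [137 131 118] -96 [134 126 114] -92 [116 110  99] -88 [88 83 77] -84 [58 55 52] -80 [65 58 50] -76 [86 77 69] -72 [100  93  90] -68 [104 101 100] -64 [102 100 100] -60 [95 93 94] -56 [88 87 86] -52 [101  97  98] -48 [129 124 125] -44 [152 145 146] -40 [159 152 152] -36 [150 145 144] -32 [142 137 136] -28 [151 145 145] -24 [153 147 146] -20 [140 134 135] -16 [137 132 133] -12 [156 151 150] -8 [194 186 185] -4 [225 219 218] 0 [238 233 233] 4 [240 236 236] 8 [240 236 235] 12 [240 236 235] 16 [240 237 235] 20 [239 235 234] 2
[... 438 characters left out ...]
] -8 [211 203 203] -4 [235 230 230] 0 [239 234 234] 4 [239 234 234] 8 [238 233 233] 12 [238 234 233] 16 [238 234 233] 20 [239 235 234] 24 [236 231 230] 28 [211 201 204] 
-100 [98 94 89] -96 [61 60 57] -92 [55 49 44] -88 [60 52 44] -84 [60 55 50] -80 [58 58 58] -76 [61 64 65] -72 [61 63 64] -68 [54 55 57] -64 [44 42 47] -60 [40 41 43] -56 [47 48 48] -52 [73 69 66] -48 [104  99  90] -44 [121 114 104] -40 [124 116 106] -36 [122 114 102] -32 [115 107  97] -28 [109 100  92] -24 [105  92  83] -20 [99 81 75] -16 [97 66 62] -12 [98 50 49] -8 [103  37  40] -4 [118  36  43] 0 [156  42  50] 4 [189  45  56] 8 [200  48  59] 12 [198  49  60] 16 [185  52  62] 20 [158  63  69] 24 [121  65  66] 28 [91 54 56]
```

shift_gripper([
  {"jaw": 10},
  {"jaw": 10},
  {"jaw": 10},
  {"jaw": 10},
  {"jaw": 10},
])

```text
time: 9.72
tool_pos: [440.0, -293.4, 179.9]
tcp_rot: [-3.142, 0.0, 0.097]
contact_force: [0.1, 0.1, -1.8]
grip_width: 19.5
finger_force: 30.2
```

shift_gripper([
  {"jaw": 10,"trans": [0,0,-20]},
  {"jaw": 10,"trans": [0,0,-60]},
  {"jaw": 10,"trans": [0,0,-115]},
  {"jaw": 10,"trans": [0,0,-130]},
  {"jaw": 10,"trans": [0,0,-130]},
])

```text
time: 10.35
tool_pos: [440.0, -293.3, 310.3]
tcp_rot: [3.14, -0.001, 0.097]
contact_force: [-0.6, -0.2, -1.7]
grip_width: 19.8
finger_force: 30.2
```

```bash
python3 go.py 542.7 -80 309 1.50;python3 - <<'E'
from plant import bot, imaging, sensors
import cv2
from h import *
s=imaging.capture("scene");P=np.zeros((600,800,3),np.uint8); P[:500,:400]=crop(s,80,110,80,100,5)
cv2.imwrite("/tmp/p1.png",P)
E
```

```text
shift [ 122.9 -202.4    1.2] turn -1.403 yaw 0.0969 pos [ 440.  -293.3  310.3]
```

shift_gripper([
  {"jaw": 10,"trans": [25,-40,0],"twist": -0.18},
  {"jaw": 10,"trans": [50,-80,0],"twist": -0.36},
  {"jaw": 10,"trans": [75,-120,0],"twist": -0.54},
  {"jaw": 10,"trans": [100,-160,0],"twist": -0.72},
  {"jaw": 10,"trans": [123,-202,0],"twist": -0.9},
])

```text
time: 11.02
tool_pos: [543.1, -79.0, 307.4]
tcp_rot: [-3.138, 0.001, 1.003]
contact_force: [1.8, -0.7, -1.7]
grip_width: 19.7
finger_force: 30.2
```

shift_gripper([
  {"jaw": 10,"twist": -0.18},
  {"jaw": 10,"twist": -0.36},
  {"jaw": 10,"twist": -0.503},
  {"jaw": 10,"twist": -0.503},
  {"jaw": 10,"twist": -0.503},
])

```text
time: 11.65
tool_pos: [542.7, -80.5, 308.7]
tcp_rot: [-3.139, -0.0, 1.497]
contact_force: [1.0, 0.1, -2.0]
grip_width: 19.9
finger_force: 30.2
```

```bash
python3 go.py 542.7 -30 309 1.50;python3 - <<'E'
from plant import bot, imaging, sensors
import cv2
from h import *
s=imaging.capture("scene");t=imaging.capture("top");P=cv2.imread("/tmp/p1.png")[:500,:400]; Q=np.zeros((600,800,3),np.uint8)
Q[:500,:400]=P;Q[:360,400:]=crop(s,175,110,100,90,4);Q[360:,400:]=crop(t,270,170,100,60,4)
cv2.imwrite("pics/c6.png",Q)
E
```

```text
shift [50.3 -3.8 -0.3] turn -0.003 yaw 1.4969 pos [542.7 -80.5 308.7]
```

View pics/c6.png

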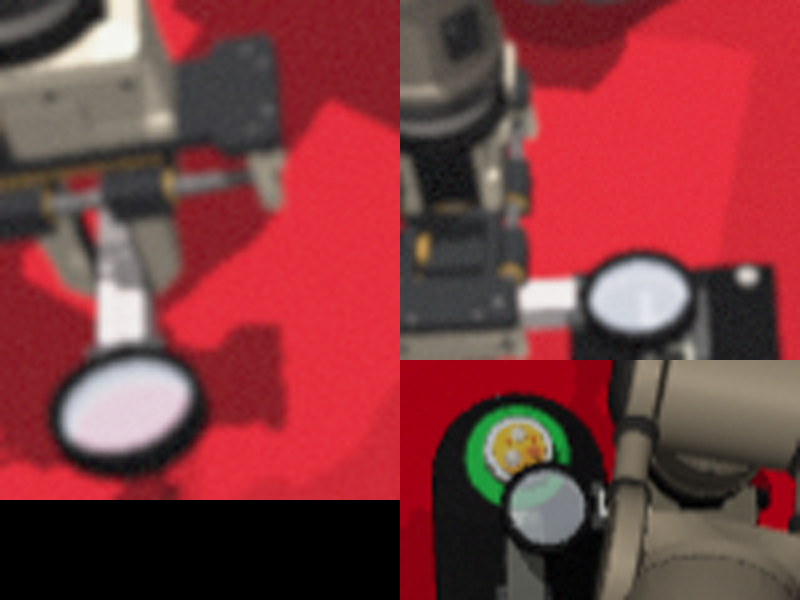

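c6 shows the stem held level with no droop, the lens at (638,297) and (547,507) in the crops, and the holder centred on the mat. I'll check the grip offset.

Run:
```python
from plant import bot, imaging, sensors
from h import *
s=imaging.capture("scene");t=imaging.capture("top")
print(tri([s,t],[(234.1,183.9),(306.4,206.4)]))
```

```text
(array([548.74241338,  10.13504379, 137.82394934]), np.float64(0.19199575255203172))
```

shift_gripper([
  {"jaw": 10,"trans": [25,-2,10]},
  {"jaw": 10,"trans": [50,-4,25]},
  {"jaw": 10,"trans": [50,-4,32]},
  {"jaw": 10,"trans": [50,-4,32]},
])

```text
time: 12.35
tool_pos: [542.5, -30.7, 277.6]
tcp_rot: [-3.141, 0.0, 1.5]
contact_force: [0.0, 0.3, -1.0]
grip_width: 19.7
finger_force: 30.2
```

```bash
python3 go.py 542.7 -30 239.3 1.497
```

```text
shift [ 0.7  0.2 38.3] turn 0.003 yaw 1.4997 pos [542.5 -30.7 277.6]
```

shift_gripper([
  {"jaw": 10,"trans": [0,0,6]},
  {"jaw": 10,"trans": [0,0,10]},
  {"jaw": 10,"trans": [0,0,14]},
  {"jaw": 10,"trans": [0,0,18]},
])

```text
time: 12.85
tool_pos: [542.8, -31.3, 261.0]
tcp_rot: [3.139, 0.001, 1.499]
contact_force: [-2.8, -3.3, 7.8]
grip_width: 19.8
finger_force: 30.1
```

shift_gripper([
  {"jaw": 10,"trans": [0,0,5]},
  {"jaw": 10,"trans": [0,0,10]},
  {"jaw": 10,"trans": [0,0,15]},
  {"jaw": 10,"trans": [0,0,20]},
  {"jaw": 10,"trans": [0,0,20]},
])

```text
time: 13.48
tool_pos: [543.1, -31.0, 240.8]
tcp_rot: [3.139, 0.001, 1.499]
contact_force: [0.8, -1.6, 2.9]
grip_width: 19.9
finger_force: 30.5
```

Run:
```python
from plant import bot, imaging, sensors
import cv2
from h import *
s=imaging.capture("scene");t=imaging.capture("top"); Q=np.zeros((600,800,3),np.uint8)
Q[:600,:400]=crop(s,185,130,80,120,5);Q[:500,400:]=crop(t,265,160,80,100,5)
cv2.imwrite("pics/c7.png",Q)
```

```text
(no output)
```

View pics/c7.png

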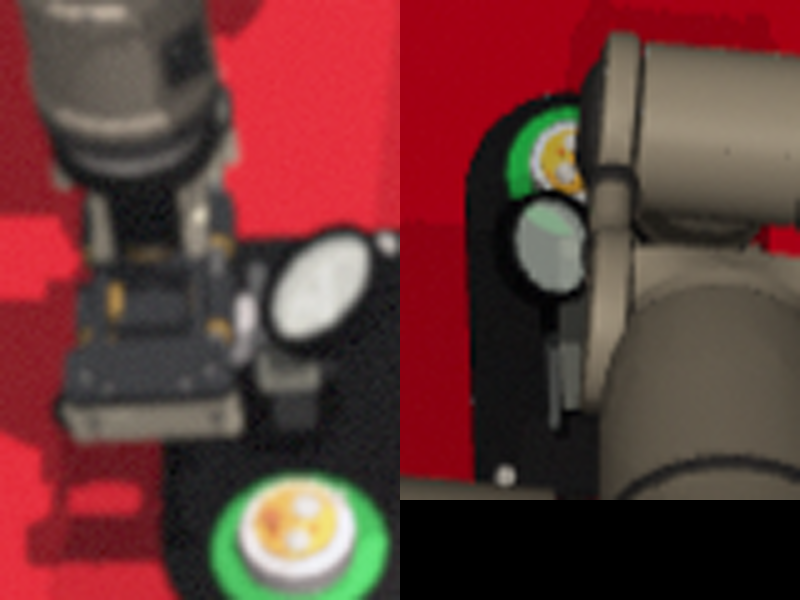

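c7 shows the stem pivoted lens-up over the ridge, with the lens at (320,288) and (550,247) in the crops. I'll measure the pitch.

Run:
```python
from plant import bot, imaging, sensors
from h import *
s=imaging.capture("scene");t=imaging.capture("top")
x,_=tri([s,t],[(248.6,187.2),(294.6,208.9)]); print(x)
d=x-[543,-31,71-2.5]; print(d,np.degrees(np.arctan2(d[2],np.hypot(d[0],d[1]))),np.linalg.norm(d))
# brass fraction: predicted image of lens center for various pitch in scene
for a in(32,36,40,44): print(a,proj(s,np.array([543,-31,68.5])+91*np.array([.07*np.cos(np.radians(a)),np.cos(np.radians(a)),np.sin(np.radians(a))])))
```

```bash
python3 go.py 542.7 -80 400 1.497
```

```text
[548.53303809  43.79949562 120.24972393]
[ 5.53303809 74.79949562 51.74972393] 34.60415420848597 91.1241624471751
32 [[250.04890614 188.00345848]]
36 [[248.43361966 186.64520134]]
40 [[246.65966059 185.356083  ]]
44 [[244.73488412 184.14389407]]
shift [ -49.1    3.6 -159.2] turn 0.002 yaw 1.4992 pos [543.1 -30.9 240.7]
```

Pitch is about 35°, so I'll press a little further, then lift and turn back.

shift_gripper([
  {"jaw": 10,"trans": [0,0,3]},
  {"jaw": 10,"trans": [0,0,6]},
  {"jaw": 10,"trans": [0,0,6]},
])

```text
time: 14.05
tool_pos: [542.9, -30.6, 234.5]
tcp_rot: [3.14, 0.0, 1.5]
contact_force: [1.6, -3.4, 5.6]
grip_width: 19.9
finger_force: 30.6
```

shift_gripper([
  {"jaw": 10,"trans": [0,0,-20]},
  {"jaw": 10,"trans": [0,0,-60]},
  {"jaw": 10,"trans": [0,0,-110]},
  {"jaw": 10,"trans": [0,0,-110]},
])

```text
time: 14.55
tool_pos: [543.0, -30.2, 347.1]
tcp_rot: [3.135, 0.001, 1.5]
contact_force: [0.6, -0.3, -1.1]
grip_width: 19.9
finger_force: 30.5
```

```bash
python3 go.py 620.9 19.7 345 -0.07
```

```text
shift [55.3 74.2  2.5] turn 1.57 yaw 1.5 pos [543.  -30.2 347.1]
```

shift_gripper([
  {"jaw": 10,"trans": [11,15,0],"twist": 0.18},
  {"jaw": 10,"trans": [22,30,0],"twist": 0.36},
  {"jaw": 10,"trans": [33,45,0],"twist": 0.54},
  {"jaw": 10,"trans": [44,60,0],"twist": 0.72},
  {"jaw": 10,"trans": [55,74,0],"twist": 0.9},
])

```text
time: 15.18
tool_pos: [620.2, 19.8, 341.5]
tcp_rot: [-3.139, 0.003, 0.594]
contact_force: [0.3, 0.3, -2.0]
grip_width: 19.7
finger_force: 30.5
```

shift_gripper([
  {"jaw": 10,"twist": 0.18},
  {"jaw": 10,"twist": 0.36},
  {"jaw": 10,"twist": 0.54},
  {"jaw": 10,"twist": 0.67},
  {"jaw": 10,"twist": 0.67},
])

```text
time: 15.8
tool_pos: [619.8, 19.4, 341.9]
tcp_rot: [-3.141, 0.004, -0.069]
contact_force: [-0.2, -0.4, -1.7]
grip_width: 19.9
finger_force: 30.5
```

```bash
python3 go.py 620.9 19.7 305 -0.07
```

```text
shift [ 1.2 -0.4 36.9] turn 0.001 yaw -0.0689 pos [619.8  19.4 341.9]
```

shift_gripper([
  {"jaw": 10,"trans": [0,0,15]},
  {"jaw": 10,"trans": [0,0,30]},
  {"jaw": 10,"trans": [0,0,30]},
])

```text
time: 16.18
tool_pos: [619.6, 19.3, 311.4]
tcp_rot: [-3.142, 0.005, -0.07]
contact_force: [0.3, 0.2, -2.3]
grip_width: 20.0
finger_force: 30.5
```

```bash
python3 go.py 620.9 19.7 305 -0.07
```

Run:
```python
from plant import bot, imaging, sensors
import cv2
from h import *
s=imaging.capture("scene");t=imaging.capture("top"); Q=np.zeros((600,800,3),np.uint8)
Q[:600,:400]=crop(s,205,140,80,120,5);Q[:500,400:]=crop(t,260,140,80,100,5)
cv2.imwrite("pics/c8.png",Q)
p=sensors.get_obs()["tool_pos"]-[0,0,169.7]
print(p)
for a in(36,40,44):
  for L in(-70.5,54.5,91.5,126.5):print(a,L,proj(s,p+L*np.array([np.cos(np.radians(a)),-.07*np.cos(np.radians(a)),np.sin(np.radians(a))])).round(1))
```

```text
shift [ 1.3 -0.5  6.4] turn 0.0 yaw -0.0695 pos [619.6  19.3 311.4]
[620.23723434  19.28125954 143.81947071]
36 -70.5 [[241.4 197.6]]
36 54.5 [[239.9 212.7]]
36 91.5 [[239.4 217.9]]
36 126.5 [[238.9 223.2]]
40 -70.5 [[241.5 199.6]]
40 54.5 [[239.8 211. ]]
40 91.5 [[239.2 214.9]]
40 126.5 [[238.6 218.9]]
44 -70.5 [[241.6 201.7]]
44 54.5 [[239.7 209.2]]
44 91.5 [[239.  211.8]]
44 126.5 [[238.3 214.5]]
```

View pics/c8.png

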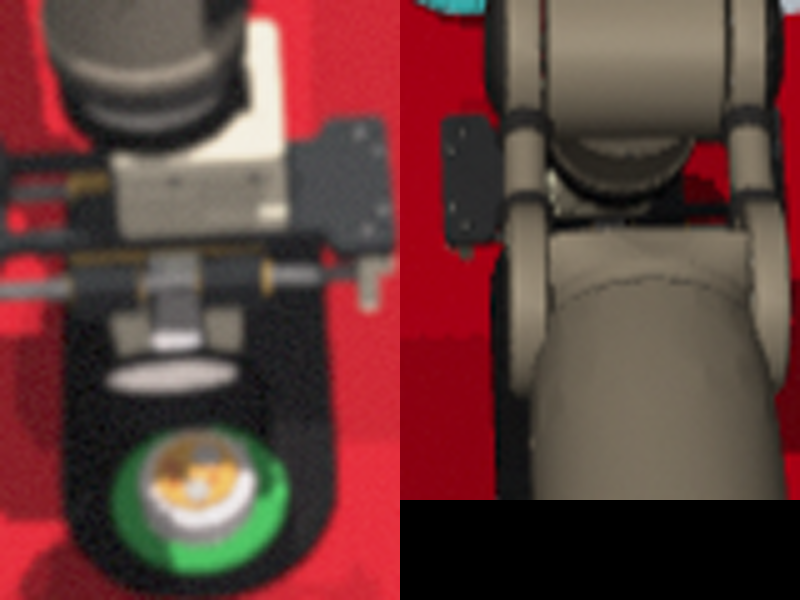

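c8 shows the lens at (172,377) in the crop, which matches a 40° pitch almost exactly. I'll line up with the socket axis and start inserting.

shift_gripper([
  {"jaw": 10,"trans": [0.5,-0.8,5]},
  {"jaw": 10,"trans": [0.5,-0.8,9]},
  {"jaw": 10,"trans": [0.5,-0.8,9]},
])

```text
time: 16.65
tool_pos: [620.7, 20.1, 304.6]
tcp_rot: [3.142, 0.001, -0.07]
contact_force: [-0.1, 0.6, -2.2]
grip_width: 19.6
finger_force: 30.5
```

shift_gripper([
  {"jaw": 10,"trans": [-3.8,0,3.2]},
  {"jaw": 10,"trans": [-7.7,0,6.4]},
  {"jaw": 10,"trans": [-11.5,0,9.6]},
  {"jaw": 10,"trans": [-15.3,0,12.9]},
  {"jaw": 10,"trans": [-15.3,0,12.9]},
])

```text
time: 17.27
tool_pos: [606.5, 21.0, 293.8]
tcp_rot: [3.141, -0.007, -0.07]
contact_force: [4.8, -0.5, 3.4]
grip_width: 19.5
finger_force: 30.4
```

shift_gripper([
  {"jaw": 10,"trans": [-3.8,0,3.2]},
  {"jaw": 10,"trans": [-7.7,0,6.4]},
  {"jaw": 10,"trans": [-7.7,0,6.4]},
])

```text
time: 17.65
tool_pos: [602.9, 21.1, 291.9]
tcp_rot: [3.142, -0.026, -0.071]
contact_force: [19.9, -0.3, 12.4]
grip_width: 20.1
finger_force: 30.4
```

```bash
python3 go.py 555.6 24.3 250
```

```text
shift [-48.5   0.2  40.6] turn None yaw -0.0708 pos [602.9  21.1 291.9]
```

Blocked about 8 mm in, with the force pointing away from the upper lip. I'll back off, shift 2.5 mm across towards the mat side and retry.

shift_gripper([
  {"jaw": 10,"trans": [5,0,-4]},
  {"jaw": 10,"trans": [10.8,0,-7.8]},
  {"jaw": 10,"trans": [9.3,0,-4.5]},
  {"jaw": 10,"trans": [9.3,0,-4.5]},
])

```text
time: 18.15
tool_pos: [607.8, 20.9, 290.8]
tcp_rot: [3.141, -0.004, -0.07]
contact_force: [4.7, -0.2, 2.4]
grip_width: 19.7
finger_force: 30.2
```

shift_gripper([
  {"jaw": 10,"trans": [-3.8,0,3.2]},
  {"jaw": 10,"trans": [-7.7,0,6.4]},
  {"jaw": 10,"trans": [-7.7,0,6.4]},
])

```text
time: 18.52
tool_pos: [604.1, 21.1, 288.9]
tcp_rot: [3.142, -0.024, -0.071]
contact_force: [21.0, -1.0, 11.5]
grip_width: 19.9
finger_force: 30.4
```

shift_gripper([
  {"jaw": 10,"trans": [-2.5,0,2]},
  {"jaw": 10,"trans": [-5,0,4.2]},
  {"jaw": 10,"trans": [-5,0,4.2]},
])

```text
time: 18.9
tool_pos: [601.3, 21.1, 286.8]
tcp_rot: [3.142, -0.034, -0.071]
contact_force: [28.7, -0.2, 14.3]
grip_width: 20.0
finger_force: 30.0
```

Run:
```python
from plant import bot, imaging, sensors
import cv2
from h import *
s=imaging.capture("scene");t=imaging.capture("top"); Q=np.zeros((600,800,3),np.uint8)
Q[:600,:480]=crop(s,210,150,60,75,8);Q[:480,480:]=crop(t,280,170,40,60,8)
cv2.imwrite("pics/c9.png",Q)
o=sensors.get_obs();p=o["tool_pos"]-[0,0,169.7]
print(p,o["moment"],o["contact_force"])
for a in(32,36,40,44):
  for L in(-70.5,54.5,91.5):
    X=p+L*np.array([np.cos(np.radians(a)),-.07*np.cos(np.radians(a)),np.sin(np.radians(a))]);print(a,L,proj(s,X).round(1),proj(t,X).round(1))
```

```text
[601.36619744  21.12829852 117.07086593] [-0.14099869 -4.65979085 -0.08530893] [28.39518002 -0.99277108 14.28625656]
32 -70.5 [[242.1 196.6]] [[301.  213.2]]
32 54.5 [[241.  214.9]] [[300.2 173.7]]
32 91.5 [[240.6 221.1]] [[300.  161.6]]
36 -70.5 [[242.2 198.5]] [[300.9 212.6]]
36 54.5 [[240.9 213.2]] [[300.3 174.1]]
36 91.5 [[240.4 218.3]] [[300.1 162.2]]
40 -70.5 [[242.3 200.5]] [[300.8 211.9]]
40 54.5 [[240.8 211.5]] [[300.4 174.6]]
40 91.5 [[240.2 215.4]] [[300.3 163. ]]
44 -70.5 [[242.4 202.4]] [[300.7 211.1]]
44 54.5 [[240.7 209.8]] [[300.5 175.2]]
44 91.5 [[240.  212.4]] [[300.4 163.9]]
```

View pics/c9.png

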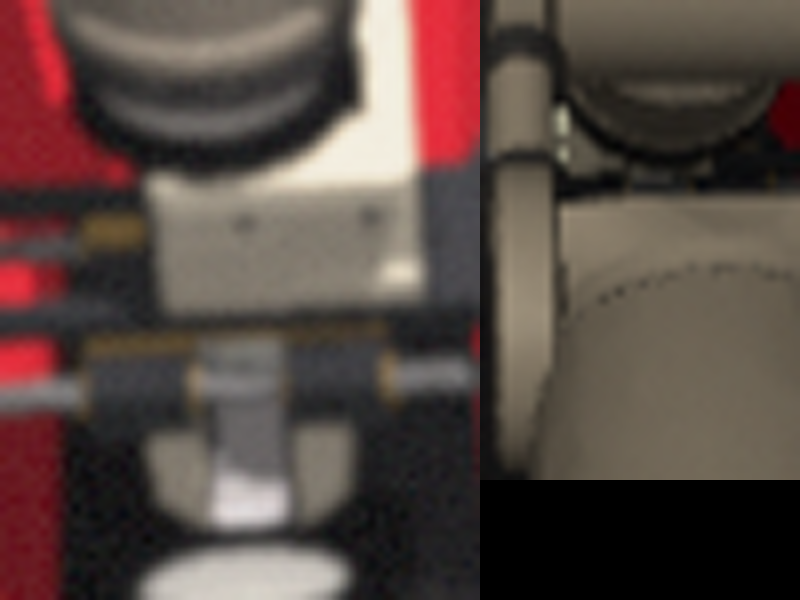

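c9 shows the lens at about (245,578) in the crop, so the stem has pitched down to about 33° while blocked: the tip is riding on the upper rim. I'll back out to the c8 pose and re-measure numerically.

shift_gripper([
  {"jaw": 10,"trans": [10,0,-9]},
  {"jaw": 10,"trans": [26,0,-20]},
  {"jaw": 10,"trans": [26,0,-34]},
  {"jaw": 10,"trans": [26,0,-34]},
  {"jaw": 10,"trans": [26,0,-34]},
])

```text
time: 19.62
tool_pos: [619.6, 20.2, 313.0]
tcp_rot: [3.142, 0.002, -0.07]
contact_force: [-0.4, 0.3, -1.3]
grip_width: 19.9
finger_force: 30.0
```

Create lens.py:
```python
from plant import bot, imaging, sensors
from h import *
from scipy.spatial.transform import Rotation as Ro
s=imaging.capture("scene"); o=sensors.get_obs(); p=o["tool_pos"]-[0,0,169.7]
g=s["color"].astype(int); m=((g.min(2)>110)&(np.ptp(g,axis=2)<60)).astype(np.uint8)
pr=proj(s,p+91.5*np.array([.766,-.054,.643]))[0]
n,l,st,ce=cv2.connectedComponentsWithStats(m)
for i in range(1,n):
    if st[i,4]>25 and np.hypot(*(ce[i]-pr))<25: print("blob",st[i],ce[i].round(1))
for a in(28,32,36,40,44,48):
    d=np.array([np.cos(np.radians(a)),-.07*np.cos(np.radians(a)),np.sin(np.radians(a))]); print(a,[proj(s,p+L*d)[0].round(1).tolist() for L in(80,91.5,103)])
print(p)
```

```bash
python3 lens.py
```

```text
blob [235 206  11   8  76] [239.9 209.8]
blob [227 217  26  10 208] [239.6 221.3]
28 [[240.4, 221.2], [240.3, 223.6], [240.1, 226.1]]
32 [[240.2, 218.7], [240.0, 220.8], [239.9, 222.9]]
36 [[240.0, 216.2], [239.8, 217.8], [239.7, 219.5]]
40 [[239.8, 213.6], [239.6, 214.8], [239.5, 216.1]]
44 [[239.7, 210.9], [239.5, 211.8], [239.2, 212.6]]
48 [[239.5, 208.2], [239.3, 208.7], [239.0, 209.1]]
[619.70578301  20.17924385 143.20752307]
```

shift_gripper([
  {"jaw": 10,"trans": [0,0,-30]},
  {"jaw": 10,"trans": [-18,14,-30],"twist": -0.18},
  {"jaw": 10,"trans": [-36,28,-30],"twist": -0.36},
  {"jaw": 10,"trans": [-55,42,-30],"twist": -0.54},
  {"jaw": 10,"trans": [-73,56,-30],"twist": -0.72},
])

```text
time: 20.3
tool_pos: [542.5, -30.9, 343.0]
tcp_rot: [-3.141, 0.001, 0.656]
contact_force: [-0.2, 1.0, -2.3]
grip_width: 19.5
finger_force: 30.0
```

shift_gripper([
  {"jaw": 10,"twist": -0.18},
  {"jaw": 10,"twist": -0.36},
  {"jaw": 10,"twist": -0.54},
  {"jaw": 10,"twist": -0.72},
  {"jaw": 10,"twist": -0.85},
])

```text
time: 20.92
tool_pos: [543.2, -30.6, 343.1]
tcp_rot: [-3.141, 0.0, 1.505]
contact_force: [-0.5, -0.1, -1.3]
grip_width: 19.5
finger_force: 30.0
```

shift_gripper([
  {"jaw": 10,"trans": [0,0,30]},
  {"jaw": 10,"trans": [0,0,65]},
  {"jaw": 10,"trans": [0,0,65]},
])

```text
time: 21.3
tool_pos: [542.4, -30.4, 276.1]
tcp_rot: [-3.135, -0.001, 1.5]
contact_force: [0.4, 0.2, -1.3]
grip_width: 19.8
finger_force: 30.0
```

```bash
python3 go.py 543 -30.6 233.5 1.50
```

```text
shift [-0.1  0.8 42.6] turn -0.0 yaw 1.4999 pos [542.4 -30.4 276.1]
```

shift_gripper([
  {"jaw": 10,"trans": [0,0,20]},
  {"jaw": 10,"trans": [0,0,32]},
  {"jaw": 10,"trans": [0,0,38]},
  {"jaw": 10,"trans": [0,0,42]},
  {"jaw": 10,"trans": [0,0,45.5]},
])

```text
time: 21.92
tool_pos: [544.4, -30.9, 235.0]
tcp_rot: [3.138, 0.001, 1.5]
contact_force: [-0.4, -0.1, 8.2]
grip_width: 20.4
finger_force: 30.0
```

shift_gripper([
  {"jaw": 10},
  {"jaw": 10,"trans": [0,0,-30]},
  {"jaw": 10,"trans": [0,0,-80]},
  {"jaw": 10,"trans": [0,0,-110]},
])

```text
time: 22.42
tool_pos: [543.8, -30.6, 345.9]
tcp_rot: [3.138, 0.0, 1.5]
contact_force: [0.2, 0.1, -2.3]
grip_width: 19.9
finger_force: 30.0
```

```bash
python3 go.py 621.5 19.7 344 -0.07
```

```text
shift [55.7 73.9  2.1] turn 1.57 yaw 1.4999 pos [543.8 -30.6 345.9]
```

shift_gripper([
  {"jaw": 10,"trans": [11,15,0],"twist": 0.18},
  {"jaw": 10,"trans": [22,30,0],"twist": 0.36},
  {"jaw": 10,"trans": [33,45,0],"twist": 0.54},
  {"jaw": 10,"trans": [44,60,0],"twist": 0.72},
  {"jaw": 10,"trans": [55,74,0],"twist": 0.9},
])

```text
time: 23.05
tool_pos: [621.7, 19.4, 343.4]
tcp_rot: [3.142, -0.0, 0.594]
contact_force: [-0.6, -0.2, -1.5]
grip_width: 19.8
finger_force: 30.0
```

shift_gripper([
  {"jaw": 10,"twist": 0.18},
  {"jaw": 10,"twist": 0.36},
  {"jaw": 10,"twist": 0.54},
  {"jaw": 10,"twist": 0.67},
  {"jaw": 10,"trans": [0,0,30],"twist": 0.67},
])

```text
time: 23.68
tool_pos: [622.0, 19.0, 315.5]
tcp_rot: [3.141, -0.006, -0.072]
contact_force: [1.4, -0.1, -2.7]
grip_width: 19.9
finger_force: 30.0
```

shift_gripper([
  {"jaw": 10},
  {"jaw": 10},
])

```text
time: 23.92
tool_pos: [621.6, 19.0, 314.0]
tcp_rot: [3.142, -0.001, -0.07]
contact_force: [1.2, -0.1, -1.5]
grip_width: 19.9
finger_force: 30.0
```

```bash
python3 go.py 620.9 20 305 -0.07;  python3 lens.py
```

```text
shift [-0.7 -1.   9. ] turn -0.0 yaw -0.07 pos [621.6  19.  314. ]
blob [235 192   9   5  30] [239.4 194.4]
blob [233 205  12   6  50] [238.4 208. ]
blob [227 213  24   6 113] [238.8 215.6]
28 [[239.8, 221.6], [239.7, 224.0], [239.6, 226.5]]
32 [[239.6, 219.1], [239.5, 221.2], [239.3, 223.3]]
36 [[239.4, 216.6], [239.3, 218.3], [239.1, 220.0]]
40 [[239.3, 214.0], [239.1, 215.2], [238.9, 216.5]]
44 [[239.1, 211.3], [238.9, 212.2], [238.7, 213.0]]
48 [[238.9, 208.6], [238.7, 209.0], [238.5, 209.5]]
[621.65576609  18.94029596 144.64141386]
```

Pitch is 40° again. This time I'll come in 4 mm nearer the mat side of the axis and advance gently.

shift_gripper([
  {"jaw": 10,"trans": [6.5,-1.4,7.8]},
  {"jaw": 10,"trans": [0.4,-1.4,12.9]},
  {"jaw": 10,"trans": [-5.8,-1.4,18]},
  {"jaw": 10,"trans": [-8.8,-1.4,20.6]},
  {"jaw": 10,"trans": [-8.8,-1.4,20.6]},
])

```text
time: 24.6
tool_pos: [612.4, 21.0, 292.4]
tcp_rot: [3.142, 0.0, -0.07]
contact_force: [0.1, 1.0, -1.6]
grip_width: 19.6
finger_force: 30.0
```

shift_gripper([
  {"jaw": 10,"trans": [-3,0,2.5]},
  {"jaw": 10,"trans": [-6.1,0,5.1]},
  {"jaw": 10,"trans": [-6.1,0,5.1]},
])

```text
time: 24.98
tool_pos: [606.3, 21.4, 287.1]
tcp_rot: [3.141, 0.001, -0.07]
contact_force: [-0.4, -0.1, -1.7]
grip_width: 20.0
finger_force: 30.0
```

No contact force past the earlier stop, so the plug is inside the mouth. I'll keep going.

shift_gripper([
  {"jaw": 10,"trans": [-3,0,2.5]},
  {"jaw": 10,"trans": [-6.1,0,5.1]},
  {"jaw": 10,"trans": [-6.1,0,5.1]},
])

```text
time: 25.35
tool_pos: [600.2, 21.9, 281.9]
tcp_rot: [3.142, 0.001, -0.07]
contact_force: [0.6, -0.1, -2.0]
grip_width: 20.1
finger_force: 30.0
```

shift_gripper([
  {"jaw": 10,"trans": [-3,0,2.5]},
  {"jaw": 10,"trans": [-6.1,0,5.1]},
  {"jaw": 10,"trans": [-6.1,0,5.1]},
])

```text
time: 25.72
tool_pos: [594.7, 22.2, 277.1]
tcp_rot: [3.141, -0.002, -0.07]
contact_force: [4.3, -0.1, -5.0]
grip_width: 19.9
finger_force: 30.0
```

shift_gripper([
  {"jaw": 10,"trans": [0.8,0,0.9]},
  {"jaw": 10,"trans": [-2.5,0,3.7]},
  {"jaw": 10,"trans": [-5.5,0,6.2]},
  {"jaw": 10,"trans": [-5.5,0,6.2]},
])

```text
time: 26.22
tool_pos: [588.4, 22.7, 270.5]
tcp_rot: [3.142, 0.001, -0.07]
contact_force: [1.2, -0.8, -2.2]
grip_width: 19.7
finger_force: 30.0
```

shift_gripper([
  {"jaw": 10,"trans": [-3,0,2.5]},
  {"jaw": 10,"trans": [-6.1,0,5.1]},
  {"jaw": 10,"trans": [-6.1,0,5.1]},
])

```text
time: 26.6
tool_pos: [582.5, 23.1, 265.6]
tcp_rot: [3.142, 0.001, -0.07]
contact_force: [0.2, 0.8, -1.8]
grip_width: 19.7
finger_force: 30.0
```

shift_gripper([
  {"jaw": 10,"trans": [-3,0,2.5]},
  {"jaw": 10,"trans": [-6.1,0,5.1]},
  {"jaw": 10,"trans": [-6.1,0,5.1]},
])

```text
time: 26.98
tool_pos: [576.4, 23.5, 260.4]
tcp_rot: [3.142, 0.001, -0.07]
contact_force: [-0.4, -0.0, -1.8]
grip_width: 19.6
finger_force: 30.0
```

shift_gripper([
  {"jaw": 10,"trans": [-1.5,0,1.3]},
  {"jaw": 10,"trans": [-3,0,2.5]},
  {"jaw": 10,"trans": [-3,0,2.5]},
])

```text
time: 27.35
tool_pos: [573.6, 23.7, 258.1]
tcp_rot: [3.142, 0.0, -0.07]
contact_force: [-0.5, 0.6, -1.8]
grip_width: 19.9
finger_force: 30.0
```

shift_gripper([
  {"jaw": 10,"trans": [-1.5,0,1.3]},
  {"jaw": 10,"trans": [-1.5,0,1.3]},
])

```text
time: 27.6
tool_pos: [572.1, 23.8, 256.9]
tcp_rot: [3.142, 0.0, -0.07]
contact_force: [-0.4, -0.5, -0.4]
grip_width: 19.7
finger_force: 30.0
```

shift_gripper([
  {"jaw": 10,"trans": [-1.5,0,1.3]},
  {"jaw": 10,"trans": [-1.5,0,1.3]},
])

```text
time: 27.85
tool_pos: [570.7, 23.9, 255.8]
tcp_rot: [3.141, -0.0, -0.07]
contact_force: [-0.4, -0.0, 1.9]
grip_width: 19.7
finger_force: 30.0
```

shift_gripper([
  {"jaw": 10,"trans": [-1.5,0,1.3]},
  {"jaw": 10,"trans": [-1.5,0,1.3]},
])

```text
time: 28.1
tool_pos: [569.3, 24.0, 254.8]
tcp_rot: [3.142, -0.001, -0.07]
contact_force: [-1.3, -0.4, 5.0]
grip_width: 19.8
finger_force: 30.0
```

shift_gripper([
  {"jaw": 10,"trans": [-0.9,0,-0.9]},
  {"jaw": 10,"trans": [-0.9,0,-0.9]},
])

```text
time: 28.35
tool_pos: [568.9, 24.0, 255.1]
tcp_rot: [3.142, -0.002, -0.07]
contact_force: [4.5, -0.6, -3.0]
grip_width: 19.8
finger_force: 30.0
```

shift_gripper([
  {"jaw": 10,"trans": [-1.2,0,1]},
  {"jaw": 10,"trans": [-1.2,0,1]},
])

```text
time: 28.6
tool_pos: [567.8, 24.1, 254.4]
tcp_rot: [3.141, -0.002, -0.07]
contact_force: [5.7, 1.0, -3.8]
grip_width: 19.9
finger_force: 31.7
```

shift_gripper([
  {"jaw": 10,"trans": [-1.2,0,1]},
  {"jaw": 10,"trans": [-1.2,0,1]},
])

```text
time: 28.85
tool_pos: [567.0, 24.3, 254.0]
tcp_rot: [-3.142, -0.004, -0.07]
contact_force: [6.6, -0.6, -0.7]
grip_width: 20.0
finger_force: 32.5
```

shift_gripper([
  {"jaw": 10,"trans": [-1.2,0,1]},
  {"jaw": 10,"trans": [-1.2,0,1]},
])

```text
time: 29.1
tool_pos: [566.4, 24.4, 253.8]
tcp_rot: [-3.141, -0.007, -0.07]
contact_force: [7.1, 1.0, 3.0]
grip_width: 19.9
finger_force: 33.8
```

shift_gripper([
  {"jaw": 60},
  {"jaw": 60},
  {"jaw": 60},
  {"jaw": 60},
])

```text
time: 29.6
tool_pos: [564.4, 24.3, 251.9]
tcp_rot: [3.141, 0.001, -0.07]
contact_force: [0.0, -0.3, -0.3]
grip_width: 55.3
finger_force: 0.0
```

```bash
python3 lens.py
```

```text
blob [230 192  22   3  37] [241.2 193.4]
blob [236 202  10   6  48] [240.6 204.8]
blob [230 210  22   5  88] [240.2 212.1]
28 [[241.9, 217.4], [241.8, 219.6], [241.8, 221.8]]
32 [[241.8, 215.1], [241.7, 217.0], [241.6, 218.9]]
36 [[241.6, 212.8], [241.5, 214.3], [241.3, 215.8]]
40 [[241.5, 210.4], [241.3, 211.5], [241.1, 212.6]]
44 [[241.3, 207.9], [241.1, 208.7], [240.9, 209.4]]
48 [[241.2, 205.4], [241.0, 205.8], [240.8, 206.1]]
[564.49714671  24.31488642  82.25878271]
```

shift_gripper([
  {"jaw": 60,"trans": [15.5,0,-14]},
  {"jaw": 60,"trans": [31,0,-28]},
  {"jaw": 60,"trans": [31,0,-28]},
])

```text
time: 30.02
tool_pos: [596.4, 22.0, 281.0]
tcp_rot: [3.141, -0.002, -0.07]
contact_force: [-0.4, -0.7, 0.3]
grip_width: 60.3
finger_force: 0.0
```

shift_gripper([
  {"jaw": 10},
  {"jaw": 10},
  {"jaw": 10},
  {"jaw": 10},
  {"jaw": 10},
])

```text
time: 30.65
tool_pos: [595.7, 21.8, 280.2]
tcp_rot: [3.141, -0.0, -0.07]
contact_force: [0.2, -1.4, -0.3]
grip_width: 20.0
finger_force: 30.0
```

shift_gripper([
  {"jaw": 10},
  {"jaw": 10},
])

```text
time: 30.9
tool_pos: [595.7, 21.9, 280.2]
tcp_rot: [3.141, -0.0, -0.07]
contact_force: [-0.4, -3.6, -0.8]
grip_width: 20.2
finger_force: 30.0
```

```bash
python3 lens.py
```

```text
blob [231 210  22   5  89] [241.2 212.1]
28 [[241.2, 221.2], [241.1, 223.5], [241.0, 225.9]]
32 [[241.0, 218.8], [240.9, 220.8], [240.8, 222.8]]
36 [[240.9, 216.4], [240.7, 218.0], [240.6, 219.6]]
40 [[240.7, 213.9], [240.6, 215.1], [240.4, 216.3]]
44 [[240.6, 211.3], [240.4, 212.1], [240.2, 213.0]]
48 [[240.4, 208.7], [240.2, 209.1], [240.0, 209.6]]
[595.69545823  21.87927505 110.49079133]
```

Regripped higher at 20 mm opening. Now I'll push home along the axis.

shift_gripper([
  {"jaw": 10,"trans": [-3,0.7,2.5]},
  {"jaw": 10,"trans": [-6.1,0.7,5.1]},
  {"jaw": 10,"trans": [-6.1,0.7,5.1]},
])

```text
time: 31.32
tool_pos: [590.5, 21.7, 277.2]
tcp_rot: [3.141, -0.006, -0.07]
contact_force: [2.9, -2.7, 7.6]
grip_width: 19.9
finger_force: 30.0
```

shift_gripper([
  {"jaw": 10,"trans": [-3,0,2.5]},
  {"jaw": 10,"trans": [-6.1,0,5.1]},
  {"jaw": 10,"trans": [-6.1,0,5.1]},
])

```text
time: 31.7
tool_pos: [585.6, 22.0, 274.2]
tcp_rot: [3.141, -0.012, -0.07]
contact_force: [4.3, -2.9, 15.7]
grip_width: 19.9
finger_force: 30.0
```

shift_gripper([
  {"jaw": 10,"trans": [-4,0.4,0]},
  {"jaw": 10,"trans": [-7.5,0.4,2.5]},
  {"jaw": 10,"trans": [-7.5,0.4,2.5]},
])

```text
time: 32.08
tool_pos: [576.9, 22.3, 268.0]
tcp_rot: [3.142, -0.005, -0.071]
contact_force: [5.1, -3.4, -2.1]
grip_width: 19.6
finger_force: 30.0
```

shift_gripper([
  {"jaw": 10,"trans": [-3,0,2.5]},
  {"jaw": 10,"trans": [-6.1,0,5.1]},
  {"jaw": 10,"trans": [-6.1,0,5.1]},
])

```text
time: 32.45
tool_pos: [570.5, 22.8, 262.7]
tcp_rot: [3.142, -0.003, -0.07]
contact_force: [4.6, -2.6, -3.8]
grip_width: 19.6
finger_force: 30.0
```

shift_gripper([
  {"jaw": 10,"trans": [-1.5,0,1.3]},
  {"jaw": 10,"trans": [-1.5,0,1.3]},
])

```text
time: 32.7
tool_pos: [569.1, 22.9, 261.4]
tcp_rot: [3.142, -0.003, -0.07]
contact_force: [3.4, -2.1, -2.3]
grip_width: 19.5
finger_force: 30.0
```

shift_gripper([
  {"jaw": 10,"trans": [-1.5,0,1.3]},
  {"jaw": 10,"trans": [-1.5,0,1.3]},
])

```text
time: 32.95
tool_pos: [567.7, 23.0, 260.4]
tcp_rot: [3.142, -0.004, -0.07]
contact_force: [4.9, -3.1, -1.3]
grip_width: 19.6
finger_force: 30.0
```

shift_gripper([
  {"jaw": 10,"trans": [-1.5,0,1.3]},
  {"jaw": 10,"trans": [-1.5,0,1.3]},
])

```text
time: 33.2
tool_pos: [565.9, 23.4, 258.9]
tcp_rot: [-3.141, -0.003, -0.07]
contact_force: [4.6, -0.4, -1.3]
grip_width: 19.9
finger_force: 30.0
```

```bash
python3 lens.py | grep blob
```

```text
blob [232 206  19   4  60] [240.8 207.3]
```

The sideways force fell from about -3 N to about 0, which suggests the button popped. I'll check the resistance in both directions.

shift_gripper([
  {"jaw": 10,"trans": [-1.5,0,1.3]},
  {"jaw": 10,"trans": [-1.5,0,1.3]},
])

```text
time: 33.5
tool_pos: [564.7, 23.5, 258.0]
tcp_rot: [-3.141, -0.004, -0.07]
contact_force: [6.0, 0.1, 0.9]
grip_width: 19.7
finger_force: 31.1
```

shift_gripper([
  {"jaw": 10,"trans": [-1.5,0,1.3]},
  {"jaw": 10,"trans": [-1.5,0,1.3]},
])

```text
time: 33.75
tool_pos: [564.0, 23.5, 257.9]
tcp_rot: [-3.141, -0.007, -0.071]
contact_force: [8.3, -0.4, 6.2]
grip_width: 19.8
finger_force: 31.3
```

shift_gripper([
  {"jaw": 10,"trans": [3,0,-2.6]},
  {"jaw": 10,"trans": [5,0,-4.2]},
  {"jaw": 10,"trans": [5,0,-4.2]},
])

```text
time: 34.12
tool_pos: [566.8, 23.2, 259.3]
tcp_rot: [-3.141, 0.003, -0.07]
contact_force: [0.4, 1.3, -4.9]
grip_width: 20.0
finger_force: 30.0
```

Run:
```python
from plant import bot, imaging, sensors
import cv2
from h import *
s=imaging.capture("scene");t=imaging.capture("top")
cv2.imwrite("/tmp/a.png",crop(s,210,170,70,80,5));cv2.imwrite("/tmp/b.png",crop(t,270,160,60,100,5))
```

shift_gripper([
  {"jaw": 10,"trans": [1.5,0,-1.3]},
  {"jaw": 10,"trans": [3,0,-2.5]},
  {"jaw": 10,"trans": [3,0,-2.5]},
])

```text
time: 34.6
tool_pos: [568.7, 23.1, 260.6]
tcp_rot: [-3.142, 0.008, -0.07]
contact_force: [-5.3, 1.1, -12.2]
grip_width: 19.8
finger_force: 30.0
```

shift_gripper([
  {"jaw": 10,"trans": [-3,0,2.5]},
  {"jaw": 10,"trans": [-3,0,2.5]},
])

```text
time: 34.85
tool_pos: [567.2, 23.1, 260.3]
tcp_rot: [3.142, 0.0, -0.07]
contact_force: [-1.8, 0.9, -6.1]
grip_width: 19.8
finger_force: 30.0
```

The pull is resisted by about 12 N, so it is latched. Next I'll release, rise, close the fingers and move over the far rim.

shift_gripper([
  {"jaw": 92},
  {"jaw": 92},
  {"jaw": 92},
  {"jaw": 92},
  {"jaw": 92},
])

```text
time: 35.48
tool_pos: [567.4, 23.0, 260.2]
tcp_rot: [3.141, -0.0, -0.07]
contact_force: [0.3, 0.0, 0.4]
grip_width: 65.3
finger_force: 0.0
```

shift_gripper([
  {"jaw": 92,"trans": [0,0,-20]},
  {"jaw": 92,"trans": [0,0,-65]},
  {"jaw": 92,"trans": [0,0,-110]},
  {"jaw": 92,"trans": [0,0,-110]},
])

```text
time: 35.98
tool_pos: [568.0, 23.0, 374.0]
tcp_rot: [3.141, -0.008, -0.07]
contact_force: [0.2, 0.4, -0.4]
grip_width: 92.0
finger_force: 0.0
```

shift_gripper([
  {"jaw": 0,"trans": [20,0,0]},
  {"jaw": 0,"trans": [40,0,0]},
  {"jaw": 0,"trans": [60,0,0]},
  {"jaw": 0,"trans": [60,0,0]},
  {"jaw": 0,"trans": [60,0,0]},
])

```text
time: 36.6
tool_pos: [626.7, 18.9, 369.2]
tcp_rot: [3.142, 0.002, -0.07]
contact_force: [-0.3, -0.6, -0.6]
grip_width: 46.2
finger_force: 0.0
```

shift_gripper([
  {"jaw": 0},
  {"jaw": 0},
  {"jaw": 0},
  {"jaw": 0},
])

```text
time: 37.1
tool_pos: [627.2, 18.9, 370.3]
tcp_rot: [3.141, -0.0, -0.07]
contact_force: [-0.7, 0.6, -0.7]
grip_width: 5.9
finger_force: 0.0
```

```bash
python3 go.py 627.6 19.3 353 -0.07
```

Run:
```python
from plant import bot, imaging, sensors
import cv2
from h import *
s=imaging.capture("scene")
g=s["color"].astype(int); m=((g.min(2)>110)&(np.ptp(g,axis=2)<60)).astype(np.uint8)
n,l,st,ce=cv2.connectedComponentsWithStats(m)
for i in range(1,n):
    if st[i,4]>25 and 215<ce[i][0]<270 and 180<ce[i][1]<260: print("blob",st[i],ce[i].round(1))
def W(X,Z,y=0): c,k=np.cos(.07),np.sin(.07); return [460+c*X+k*y,31-k*X+c*y,Z]
print("lens now",proj(s,W(122.6+37*.766,102.8+37*.643)),"brass btn",proj(s,W(95.8-32*.766,80.3-32*.643,17)))
u,v=proj(s,W(95.8-32*.766,80.3-32*.643,17))[0]; print(s["color"][int(v)-3:int(v)+5,int(u)-3:int(u)+5].tolist())
```

```text
shift [ 0.4 -0.5 17.3] turn -0.0 yaw -0.0702 pos [627.2  18.9 370.3]
blob [237 190  12  13  81] [242.5 197.9]
blob [231 205  20   5  60] [240.6 207.2]
blob [233 230  23  19 191] [245.  241.7]
lens now [[241.25875425 207.00578222]] brass btn [[249.31174672 198.03847386]]
[[[139, 132, 118], [141, 135, 122], [124, 118, 110], [108, 108, 104], [107, 107, 106], [101, 100, 101], [70, 71, 70], [37, 37, 38]], [[161, 153, 141], [166, 162, 146], [141, 136, 123], [115, 111, 106], [110, 110, 108], [100, 99, 100], [68, 69, 70], [36, 34, 35]], [[172, 167, 151], [191, 183, 166], [165, 154, 133], [129, 121, 107], [113, 109, 106], [103, 104, 104], [69, 72, 68], [37, 36, 37]], [[172, 165, 153], [195, 187, 166], [180, 163, 137], [140, 124, 104], [113, 110, 103], [101, 102, 101], [68, 69, 69], [39, 38, 43]], [[166, 160, 149], [191, 181, 161], [176, 159, 132], [136, 120, 95], [105, 100, 92], [92, 91, 91], [65, 64, 65], [36, 37, 40]], [[150, 145, 135], [170, 162, 145], [157, 143, 120], [116, 103, 83], [89, 83, 78], [69, 70, 69], [54, 54, 54], [38, 39, 38]], [[126, 122, 115], [140, 133, 121], [123, 115, 101], [87, 78, 68], [67, 62, 63], [60, 59, 61], [47, 47, 48], [35, 37, 39]], [[99, 95, 93], [103, 100, 92], [87, 85, 78], [63, 58, 56], [54, 51, 52], [53, 54, 54], [41, 41, 42], [37, 34, 36]]]
```

The lens is at (240.6,207.2) against a predicted (241.3,207.0) when mounted, so it is home. Next I'll tip the lens.

shift_gripper([
  {"jaw": 0,"trans": [0,0,15]},
  {"jaw": 0,"trans": [1,0,28]},
  {"jaw": 0,"trans": [4,0,36]},
  {"jaw": 0,"trans": [8,0,44]},
  {"jaw": 0,"trans": [11,0,49]},
])

```text
time: 37.78
tool_pos: [638.8, 18.0, 321.2]
tcp_rot: [3.141, -0.002, -0.07]
contact_force: [0.2, 0.5, 3.5]
grip_width: 0.5
finger_force: 1.4
```

shift_gripper([
  {"jaw": 0,"trans": [3,0,5]},
  {"jaw": 0,"trans": [5,0,10]},
  {"jaw": 0,"trans": [7,0,16]},
  {"jaw": 0,"trans": [9,0,22]},
  {"jaw": 0,"trans": [11,0,28]},
])

```text
time: 38.4
tool_pos: [649.1, 17.3, 292.5]
tcp_rot: [3.141, 0.001, -0.07]
contact_force: [0.2, -0.3, 2.1]
grip_width: 0.2
finger_force: 0.9
```

```bash
python3 go.py 650 18 289
```

Create lv.py:
```python
from plant import bot, imaging, sensors
from h import *
s=imaging.capture("scene")
g=s["color"].astype(int); m=((g.min(2)>100)&(np.ptp(g,axis=2)<60)).astype(np.uint8)
n,l,st,ce=cv2.connectedComponentsWithStats(m)
for i in range(1,n):
    if st[i,4]>25 and 215<ce[i][0]<270 and 180<ce[i][1]<260: print("blob",st[i],ce[i].round(1))
for a in(30,20,10,0,-10):
    r=np.radians(a); X=122.6+37*np.cos(r); print(a,proj(s,[460+.9975*X,31-.07*X,102.8+37*np.sin(r)]).round(1))
```

```bash
python3 lv.py
```

```text
shift [ 0.8 -0.8  3.5] turn None yaw -0.0702 pos [649.1  17.3 292.5]
blob [228 161  37  43 708] [249.8 188.9]
blob [254 210  15   3  34] [261.8 211.2]
blob [231 219   9   8  38] [235.5 222.3]
blob [243 218  10   9  45] [247.3 221.3]
blob [233 229  22  20 174] [243.9 241.5]
30 [[241.4 209.7]]
20 [[241.6 212.2]]
10 [[241.8 214.4]]
0 [[242.  216.3]]
-10 [[242.2 217.8]]
```

shift_gripper([
  {"jaw": 0,"trans": [0.5,0,2]},
  {"jaw": 0,"trans": [0.5,0,3.5]},
  {"jaw": 0,"trans": [0.5,0,3.5]},
])

```text
time: 38.83
tool_pos: [649.5, 17.3, 289.4]
tcp_rot: [3.142, 0.001, -0.07]
contact_force: [-1.1, 0.8, -0.2]
grip_width: 0.3
finger_force: 0.0
```

shift_gripper([
  {"jaw": 0,"trans": [0,0,-20]},
  {"jaw": 0,"trans": [0,0,-60]},
  {"jaw": 0,"trans": [-50,0,-110]},
  {"jaw": 0,"trans": [-100,0,-130]},
  {"jaw": 0,"trans": [-100,0,-130]},
])

```text
time: 39.45
tool_pos: [547.2, 24.8, 422.6]
tcp_rot: [3.142, -0.003, -0.07]
contact_force: [0.2, 0.0, -0.0]
grip_width: 0.4
finger_force: 0.0
```

shift_gripper([
  {"jaw": 0,"trans": [-30,60,0]},
  {"jaw": 0,"trans": [-50,120,0]},
  {"jaw": 0,"trans": [-50,180,0]},
  {"jaw": 0,"trans": [-50,240,0]},
  {"jaw": 0,"trans": [-50,240,0]},
])

```text
time: 40.08
tool_pos: [483.0, -215.9, 418.7]
tcp_rot: [3.141, 0.001, -0.076]
contact_force: [-0.3, 0.6, 0.0]
grip_width: 0.4
finger_force: 0.0
```

Run:
```python
from plant import bot, imaging, sensors
import cv2
from h import *
s=imaging.capture("scene");t=imaging.capture("top"); Q=np.zeros((600,800,3),np.uint8)
Q[:600,:420]=crop(s,210,160,70,100,6);Q[:600,440:]=crop(t,270,160,60,100,6)
cv2.imwrite("pics/c10.png",Q)
def W(X,Z,y=0): c,k=np.cos(.07),np.sin(.07); return [460+c*X+k*y,31-k*X+c*y,Z]
th=np.linspace(0,2*np.pi,200)
for a in(-12,-6,0,6,12):
    r=np.radians(a);o=np.array([122.6,102.8]);ax=np.array([np.cos(r),np.sin(r)]);nn=np.array([-np.sin(r),np.cos(r)])
    P=[W(*(o+ax*(37+28*np.cos(q))+nn*8),28*np.sin(q)) for q in th]; 
    for n,c,(u0,v0),x0 in(("s",s,(210,160),0),("t",t,(270,160),440)):
        p=(proj(c,P)-[u0,v0]+.5)*6-.5; print(a,n,"inner rim ctr",(p.max(0)+p.min(0))/2+[x0,0],"size",np.ptp(p,axis=0))
```

```text
-12 s inner rim ctr [194.464953   342.66365384] size [146.00636548 132.33415955]
-12 t inner rim ctr [623.34961143 161.03041795] size [110.47773306  98.96596743]
-6 s inner rim ctr [193.78083452 336.12829892] size [146.39569819 125.39328489]
-6 t inner rim ctr [623.65081832 159.41554893] size [110.74570719 103.8285778 ]
0 s inner rim ctr [193.08475516 328.72649123] size [146.75250978 116.92724842]
0 t inner rim ctr [623.98937996 158.5922487 ] size [111.02061777 107.59826883]
6 s inner rim ctr [192.38115115 320.53946439] size [147.06717565 107.01541956]
6 t inner rim ctr [624.35825572 158.57867283] size [111.29568352 110.21629038]
12 s inner rim ctr [191.66880759 311.66192235] size [147.35474272  95.77409842]
12 t inner rim ctr [624.75302934 159.38465609] size [111.56900825 111.63517482]
```

View pics/c10.png

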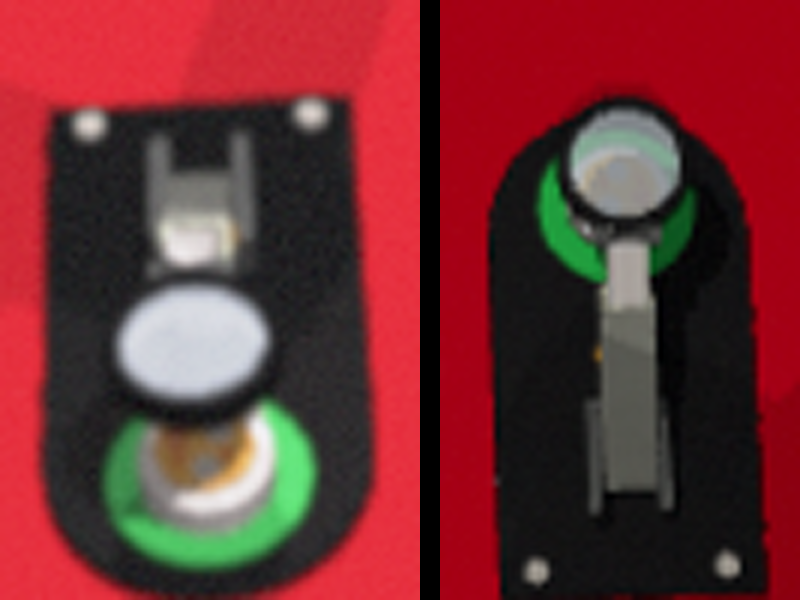

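c10 shows the button standing out at (599,353) in the top view and the lens over the holder at (193,341) and (626,163). The rim measures 154×116 and 112×107, which is level within a few degrees. I'll hand it in.

shift_gripper([
  {"jaw": 0},
  {"jaw": 0},
])

```text
time: 40.42
tool_pos: [483.6, -210.4, 419.7]
tcp_rot: [-3.142, -0.0, -0.068]
contact_force: [-1.3, 0.1, 0.3]
grip_width: 0.5
finger_force: 0.0
```

```bash
python3 -c "
from plant import bot, imaging, sensors
print(bot.close_job())"
```

```text
the job is handed in; nothing more can be done
None
```

The job is handed in at about 40 s: by the last pictures and forces, the holder is on the mat, the magnifier is latched with its button out, and the lens is level above the movement to within a few degrees; handing in returned no verdict.

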